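# Turn over a tray of painted wooden tokens with a cover tray

## Task

The wooden tokens in the orange tray on the hinged stand have their painted faces up; turn them over so that their bare backs can be painted. Cap their tray with the empty orange tray of the same size (not the smaller one), then swing the stand's leaf by its black bar all the way over to the other side, both trays together, without spilling, so that the tokens end up in the cover tray with their painted faces down. Let go and leave the leaf lying there.

Things in the scene. Friction and masses are not known exactly. Their poses are not given: they have to be found in the camera images.
- cover_tray: empty square orange tray, 62 x 62 mm, 12 mm high (walls and floor 5 mm, hollow 7 mm deep), 0.06 kg, loose, lying upside down on the table. Origin: centre of its mouth (at table height at first); z from mouth to floor, up at first; x, y along its sides. A smaller orange tray (42 x 42 mm), also upside down, lies nearby and does not fit.
- seat (a point): centre of the mouth of the loaded orange tray (62 x 62 mm), fixed on the stand's leaf. x along hinge, y away from it, z out of the mouth. The cover tray's origin belongs here, sides parallel, mouth on mouth; 10 mm off will do, but at most 5 mm towards the hinge (8 mm high wall). A flap stands 66 mm high, 61 mm off on the hinge side: grip the cover by its sides facing along x.
- handle (a point): middle of the black round bar (12 mm thick, 66 mm long, parallel to the hinge axis, ends held by thin arms) at the leaf's free edge, 132 mm from the hinge axis, 40 mm above the table at first. Free gap between bar and leaf 43 mm: open the gripper only about 40 mm before going down over it. The bar may turn between the fingers.
- hinge (a point): middle of the stand's hinge axis, 40 mm above the table; x along the level axis, y from the hinge towards where the leaf lies at first (fixed to the leaf, turns with it). The bar runs on a half circle about this point, up and over, to the same height on the opposite side.
- leaf (a joint): angle of the leaf, rad: 0 flat, tray mouth up; 1.57 upright; 3.14 upside down on the other side. Turns easily, falls if let go. A steel flap on the same axis stands about upright, stiff (0.3 N m), staying where pushed: near 1.5 rad the cover tray meets it, and the flap then backs the cover down to the other side and carries it there.
- token_a: wooden disc, 20 mm across, 6 mm thick, blue face up, loose in the loaded tray. Origin: centre of the bare back; z points to the blue face.
- token_b: a second disc like token_a.
Mind the look-alikes: they are no part of the job. What is shaped like the cover_tray but blue or turquoise is not meant. What is shaped like the part that bears seat but green is not meant.

How it is judged:
By the outcome, as a careful person would: the job done as asked, in the order asked, and still so for the second after the job is handed in, with the robot touching nothing.
It also fails if it takes over 64 s, if anything falls off the work surface, if the arm or the gripper's body presses on something with over 40 N, if the wrist force passes 120 N, or if a joint passes its speed limit or range.

## Robot

A 6-joint arm with a two-finger parallel gripper is mounted at the origin on a cart in front of the work surface, level with it; the furniture and walls round the work are solid. World frame = base frame: x ahead of the robot, y to its left, z up, the work surface at z = 0. Lengths are in m, angles in rad, forces in N, time in s.
With the tool pointing down it reaches from about 0.35 to 0.975 m from the base axis. Payload 4.9 kg.
Tool frame: the origin (TCP) lies midway between the tips of the shut fingers; the grasp point (between the pads) lies ctrl.tcp_to_grasp behind it (ctrl.tcp_to_grasp is the distance from the TCP to the grasp point, in m); z points along the fingers, y is the direction in which the jaws open and shut (so a half turn about z gives the same grasp; the last joint's range is limited). The gripper opens to 85 mm and grips with 20 to 120 N. Pads are 22 mm wide; open, the fingers measure 114 mm over their backs; the gripper's body (76 mm by 85 mm) begins 54 mm behind the grasp point. The pads swing forward as they close: fully open they stand 13 mm farther back than shut.
Start: joints at [-1.372, 0.053, 1.613, -0, 1.476, -0.119], TCP at [0.195, -0.594, 0.231] pointing down, gripper open.
Joint ranges: [-3.01, 3.01], [-1.01, 2.22], [0.06, 2.58], [-1.02, 4.17], [0.09, 2.62], [-3.14, 3.14]. Speed limits (rad/s): [2.57, 2.57, 3.14, 3.14, 3.14, 3.14].

## Interface

Orientations are given as a rotation vector (axis times angle).
In Python, from station import ctrl, get_image, calibration, finish_job, models gives the robot as it stands.
- The arm moves only by the shell command python3 -m creep 'ROWS' [FORCE]. ROWS is JSON, a list of rows, each a list of 7 numbers: the opening, from 0 (shut) to 1 (fully open), then the shift along the tool's x, y, z in m, then the turn, a rotation vector about the tool's x, y, z in degrees. A call has 1 to 20 rows; each row shifts and turns the commanded pose from where the row before left it, along the tool's axes as they then stand; what a row does not reach is not made up. A row lasts 1/10 s, in which the tool goes at most 50 mm and 8.59 degrees, less where a joint would pass 70% of its speed; a pose out of reach is approached as far as the arm can. A call with a gripper value outside its range is refused whole. The fingers move at their own pace and stop on an object; FORCE is the grip in N (left out, the last holds). Time passes only in rows, so rows that do not move let the fingers close. It gives the time, the measured TCP pose, the force and the opening at its end, in the units of the state.
- ctrl.get_obs(): the state, without advancing time (a new reading comes with each control period).
- get_image(name): name is "scene" or "top"; returns the picture (384x512x3 uint8, red, green, blue); there is no depth.
- calibration(name): a dict with "mtx" (3x3 intrinsics, pixels), "R" (3x3) and "t" (3): a world point X has camera coordinates R X + t. Camera axes: x right, y down, z forward; pixel columns grow to the right and rows downward; lengths in m; the calibration is good to about 2 mm. A picture is of the moment at which its call begins. calibration takes no time and is no camera call.
- finish_job(): hands the job in, once; it reports no verdict.
Trained networks look in the newest picture that a camera, given by its name, has taken for a name from the list of things; names that differ only in an ending like _2 or _b are one class to them, and where a whole thing is asked for, a point or a joint stands for the part that bears it (a point fixed in the world has none). Each returns a list of dicts, best first, with "conf" (0 to 1); they miss things now and then, are a little off and sometimes report something else, mostly with a low value. They report only what shows in the picture. A call takes as long as a camera call. They do not tell look-alikes from the thing itself.
- models.search_frame(camera, name): "extent" ([left, top, right, bottom] in pixels, round what is visible of it).
The state is a dict: "t": time; "q": joint angles; "dq": joint speeds; "effort": joint torques, N m; "tool_pos": TCP position; "tool_rot": TCP orientation; "contact_force": force on the tool from outside, world axes, zero at the start; "wrist_torque": the same for the moment, N m; "opening": finger opening in m.
Only numpy, scipy, OpenCV 4.12 (cv2) and the standard library are available. Lean on these libraries where they do the work, as an engineer would, in place of code of your own. Each camera call takes 0.05 s, during which the arm holds its last target. There are 200 camera calls.

## Working session

There is one attempt and no reset: what is moved stays moved. The work goes in short steps, Python scripts to look and compute and a shell command to move; the robot and the scene stay as the last step left them, time stands still between calls to the robot, and variables do not carry over. Pictures are saved under pics/ and viewed, about 8 in all and at most 12, crops included, and the job is handed in when it is done.

```bash
ls; mkdir -p pics
python3 - <<'E'
from station import ctrl,get_image,calibration,models
import cv2,numpy as np
a=get_image("scene");b=get_image("top")
cv2.imwrite("pics/s0.png",a[...,::-1]);cv2.imwrite("pics/t0.png",b[...,::-1])
cv2.imwrite("pics/both0.png",cv2.resize(np.hstack([a,b])[...,::-1],(800,300),interpolation=cv2.INTER_AREA))
for c in("scene","top"):
    k=calibration(c);R=np.array(k["R"]);t=np.array(k["t"]);print(c,np.round(-R.T@t,3),np.round(R,2).tolist(),np.round(k["mtx"],0).tolist())
    for n in("cover_tray","seat","handle","hinge","token_a"):
        print(n,[(np.round(d["extent"]).tolist(),round(d["conf"],2)) for d in models.search_frame(c,n)][:5])
print(ctrl.tcp_to_grasp,ctrl.get_obs())
E
```

```text
pics
scene [ 0.72  -1.039  0.727] [[0.97, 0.22, -0.0], [0.12, -0.52, -0.84], [-0.19, 0.82, -0.54]] [[399.0, 0.0, 256.0], [0.0, 399.0, 194.0], [0.0, 0.0, 1.0]]
cover_tray [([204.0, 256.0, 231.0, 277.0], 0.94), ([184.0, 231.0, 212.0, 259.0], 0.9), ([196.0, 286.0, 230.0, 320.0], 0.73)]
seat [([258.0, 131.0, 277.0, 148.0], 0.55), ([268.0, 166.0, 288.0, 190.0], 0.47)]
handle [([268.0, 167.0, 289.0, 192.0], 0.6), ([256.0, 133.0, 279.0, 150.0], 0.59)]
hinge [([256.0, 131.0, 279.0, 150.0], 0.59), ([270.0, 170.0, 289.0, 190.0], 0.55)]
token_a []
top [ 0.307 -0.053  1.403] [[-0.02, -1.0, -0.03], [-0.99, 0.02, -0.14], [0.14, 0.03, -0.99]] [[415.0, 0.0, 258.0], [0.0, 415.0, 185.0], [0.0, 0.0, 1.0]]
cover_tray [([335.0, 185.0, 357.0, 210.0], 0.65), ([363.0, 181.0, 391.0, 202.0], 0.64), ([314.0, 217.0, 334.0, 237.0], 0.55)]
seat [([193.0, 163.0, 237.0, 194.0], 0.97), ([104.0, 193.0, 148.0, 225.0], 0.66)]
handle [([108.0, 190.0, 149.0, 225.0], 0.81), ([194.0, 163.0, 239.0, 194.0], 0.58)]
hinge [([108.0, 194.0, 151.0, 223.0], 0.96), ([193.0, 164.0, 239.0, 190.0], 0.84)]
token_a []
0.0187 {'t': 0.6, 'q': array([-1.37204329e+00,  5.27275840e-02,  1.61288519e+00,  1.24144510e-06,
        1.47598522e+00, -1.19003164e-01]), 'dq': array([-5.91278758e-04, -9.93475173e-04,  1.72236945e-03, -1.93934847e-03,
       -1.37779048e-03,  3.59421592e-05]), 'effort': array([-4.67773447e-06, -3.93410826e+01, -3.70231712e+01, -1.02380561e-04,
        7.96275563e-04,  2.09606284e-06]), 'tool_pos': array([ 0.19526959, -0.59370381,  0.23129531]), 'tool_rot': array([-3.10202026e+00, -4.97032031e-01, -1.60528559e-06]), 'contact_force': array([-0.68115603,  0.52980469, -0.27563119]), 'wrist_torque': array([-0.02966574,  0.02017346, -0.04944246]), 'opening': 0.08530649372696134}
```

View pics/t0.png

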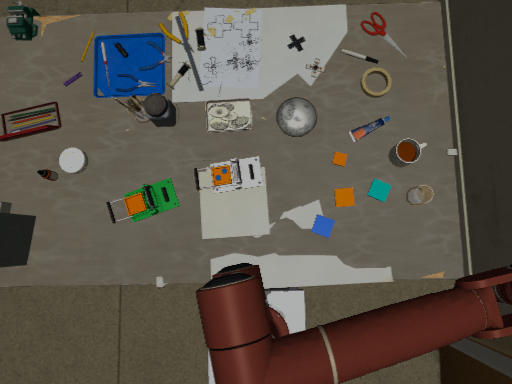

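View pics/s0.png

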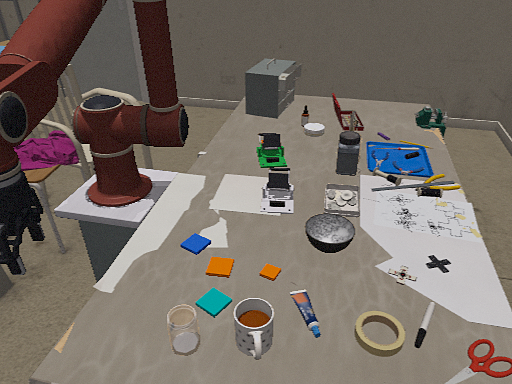

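The top picture shows these candidates:
- **Trays:** large orange at (344,197), small orange at (340,159), turquoise at (379,190) and blue at (323,226).
- **Stands:** white with the orange tray at (222,175), and a green look-alike at (140,202).

The cover is the larger orange tray at (344,197) and the stand is the white one. I'll confirm both in one enlarged crop.

```bash
cat > h.py <<'E'
import numpy as np,cv2
from station import ctrl,get_image,calibration,models
def ray(c,u,v,z):
    k=calibration(c);R=np.array(k["R"]);t=np.array(k["t"]);K=np.array(k["mtx"])
    o=-R.T@t;d=R.T@np.linalg.solve(K,[u,v,1]);return o+d*(z-o[2])/d[2]
def proj(c,X):
    k=calibration(c);p=np.array(k["mtx"])@(np.array(k["R"])@np.array(X)+np.array(k["t"]));return p[:2]/p[2]
E
python3 - <<'E'
from h import *
b=cv2.imread("pics/t0.png");s=cv2.imread("pics/s0.png")
a=cv2.resize(b[145:205,185:275],(800,533),interpolation=cv2.INTER_CUBIC)[:300*533//533+233]
c1=cv2.resize(b[150:200,190:270],(480,300),interpolation=cv2.INTER_CUBIC)
c2=cv2.resize(b[145:215,320:396],(320,295),interpolation=cv2.INTER_CUBIC);c2=cv2.copyMakeBorder(c2,0,5,0,0,cv2.BORDER_CONSTANT)
c3=cv2.resize(s[162:222,250:310],(300,300),interpolation=cv2.INTER_CUBIC)
c4=cv2.resize(s[220:320,180:300],(360,300),interpolation=cv2.INTER_CUBIC);c4=cv2.copyMakeBorder(c4,0,0,0,140,cv2.BORDER_CONSTANT)
cv2.imwrite("pics/crop0.png",np.vstack([np.hstack([c1,c2]),np.hstack([c3,c4])]))
for n,im,c in(("top",b,"top"),("scene",s,"scene")):
    hsv=cv2.cvtColor(im,cv2.COLOR_BGR2HSV);m=cv2.inRange(hsv,(8,170,110),(20,255,255))
    N,L,st,ce=cv2.connectedComponentsWithStats(m)
    for i in range(1,N):
        if st[i,4]>30:
            pts=np.argwhere(L==i)[:,::-1]
            P=np.array([ray(c,u,v,0.012)[:2] for u,v in pts],dtype=np.float32)
            r=cv2.minAreaRect(P);print(n,st[i].tolist(),ce[i].round(1),P.mean(0).round(4),np.round(r[0],4),np.round(r[1],4),round(r[2],1))
E
```

```text
top [354, 129, 9, 8, 37] [358.4 133.2] [ 0.6713 -0.3629] [ 0.6701 -0.3634] [0.0195 0.0317] 29.8
top [332, 152, 15, 14, 151] [339.2 158.5] [ 0.5853 -0.2936] [ 0.5854 -0.2936] [0.0416 0.0413] 74.1
top [211, 165, 21, 21, 259] [221.3 175.3] [0.5376 0.1086] [0.5386 0.1091] [0.062  0.0617] 8.1
top [334, 187, 21, 20, 339] [344.  196.9] [ 0.4539 -0.3032] [ 0.4538 -0.3031] [0.0622 0.0611] 3.7
top [124, 193, 22, 23, 330] [134.5 203.8] [0.4474 0.4049] [0.4478 0.4052] [0.0623 0.0626] 17.2
scene [206, 257, 28, 20, 409] [220.  265.9] [ 0.4553 -0.3053] [ 0.4552 -0.3056] [0.0619 0.0675] 4.0
scene [260, 264, 21, 16, 205] [270.1 271.2] [ 0.5859 -0.296 ] [ 0.5854 -0.2964] [0.0468 0.042 ] 74.7
scene [240, 310, 29, 17, 352] [253.8 318.5] [ 0.5797 -0.4521] [ 0.5791 -0.4532] [0.0578 0.0486] 50.6
```

View pics/crop0.png

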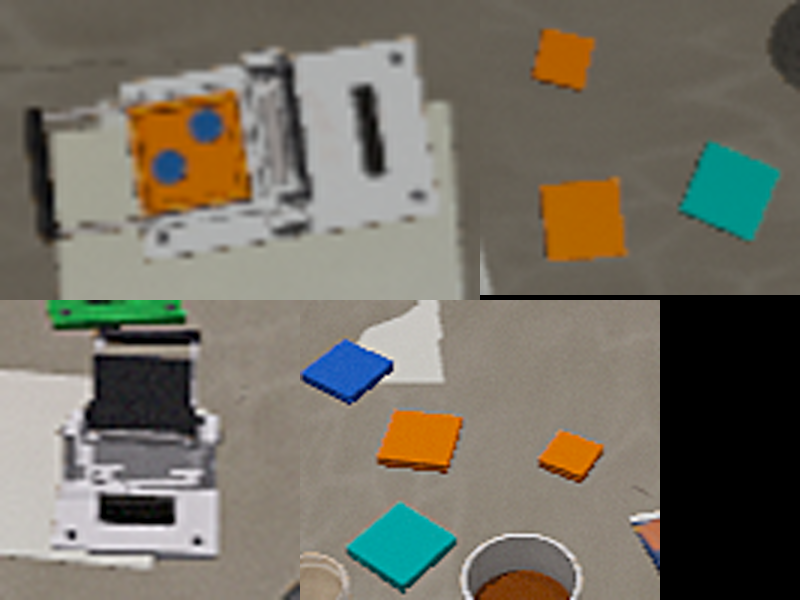

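The crop confirms it. The 62 mm orange tray at top px (344,197) is the cover, at an angle of about 4°. The white stand has its bar at about (197,179), its tokens' tray at (221,175) and its hinge near (236,173). The leaf lies towards +y. Next I'll compute the stand frame.

Run:
```python
from h import *
b=cv2.imread("pics/t0.png")
hsv=cv2.cvtColor(b,cv2.COLOR_BGR2HSV)
m=np.zeros(b.shape[:2],np.uint8);m[160:195,190:203]=(b[160:195,190:203].max(2)<75)
N,L,st,ce=cv2.connectedComponentsWithStats(m);i=1+st[1:,4].argmax();print(st[i],ce[i])
P=np.array([ray("top",u,v,.043)[:2] for v,u in np.argwhere(L==i)],np.float32);r=cv2.minAreaRect(P);print("bar",P.mean(0),r)
h=P.mean(0)
mo=cv2.inRange(hsv,(8,150,80),(22,255,255))+cv2.inRange(hsv,(100,100,60),(125,255,255))
mo[:, :207]=0;mo[:,237:]=0;mo[:160]=0;mo[190:]=0
for z in(.03,.04,.05):
    S=np.array([ray("top",u,v,z)[:2] for v,u in np.argwhere(mo>0)],np.float32);r=cv2.minAreaRect(S);print("seat",z,S.mean(0),r)
    s=np.array(r[0]);d=h-s;print(" dist bar-seat",np.hypot(*d),"hinge-axis angle",np.degrees(np.arctan2(-d[0],d[1])))
v0,_,vt,_=0,0,0,0
vx,vy,_,_=cv2.fitLine(P,cv2.DIST_L2,0,.01,.01).ravel();print("bar dir deg",np.degrees(np.arctan2(vy,vx)))
for p in [(104.5+0,0)]:pass
# base plate edges in crop1: corners (418,40),(440,205) ; hinge line ~ (275,60)-(295,230)
for n,(u,v) in dict(pl1=(418,38),pl2=(438,208),pl3=(150,258)).items(): print(n,ray("top",190+u/6,150+v/6,.005))
for n,(u,v) in dict(ha=(262,62),hb=(292,228)).items(): print(n,ray("top",190+u/6,150+v/6,.045))
c=(ray("top",344,196.9,.012)[:2]+ray("scene",220,265.9,.010)[:2])/2;print("cover",c)
o=ctrl.get_obs();print(c-o["tool_pos"][:2])
```

```text
[194 168   6  23  76] [196.22368421 178.72368421]
bar [0.52322674 0.18874517] ((0.5227648019790649, 0.1887831687927246), (0.07511303573846817, 0.011263060383498669), 7.452311992645264)
seat 0.03 [0.5350895  0.10687459] ((0.5356677770614624, 0.1068149209022522), (0.06118835508823395, 0.06127415597438812), 8.10759162902832)
 dist bar-seat 0.08286944736766808 hinge-axis angle 8.634354689917526
seat 0.04 [0.5334256  0.10571143] ((0.5339999198913574, 0.10565216839313507), (0.06074277684092522, 0.06082795560359955), 8.107511520385742)
 dist bar-seat 0.08378847476134094 hinge-axis angle 7.387309093569807Traceback (most recent call last):
  File "<stdin>", line 11, in <module>
  File "h.py", line 4, in ray
    k=calibration(c);R=np.array(k["R"]);t=np.array(k["t"]);K=np.array(k["mtx"])
ValueError: time passes only in moves, steps and waits
```

```bash
python3 -m creep '[[0.88,0,0,0,0,0,-8.4],[0.88,0,0,0,0,0,-8.4],[0.88,0,0,0,0,0,-8.4],[0.88,0,0,0,0,0,-8.4],[0.88,0,0,0,0,0,-8.5],[0.88,0,0,0,0,0,-8.4],[0.88,0,0,0,0,0,-8.4],[0.88,0,0,0,0,0,-8.4],[0.88,0,0,0,0,0,-8.4],[0.88,0.0271,0.0278,0,0,0,0],[0.88,0.0271,0.0278,0,0,0,0],[0.88,0.0271,0.0278,0,0,0,0],[0.88,0.0271,0.0278,0,0,0,0],[0.88,0.0271,0.0278,0,0,0,0],[0.88,0.0271,0.0278,0,0,0,0],[0.88,0.0271,0.0278,0,0,0,0],[0.88,0.0271,0.0278,0,0,0,0],[0.88,0.0271,0.0279,0,0,0,0],[0.88,0.0271,0.0279,0,0,0,0]]'
```

```text
t: 2.5
tool_pos: [0.4553, -0.3031, 0.2316]
tool_rot: [2.144, 2.295, 0.0]
contact_force: [0.7, 0.2, 0.6]
opening: 0.0753
```

```bash
cat > st.py <<'E'
from station import ctrl
import numpy as np
from scipy.spatial.transform import Rotation as Ro
o=ctrl.get_obs();R=Ro.from_rotvec(o["tool_rot"]).as_matrix()
print("t",round(o["t"],2),"p",o["tool_pos"].round(4),"yaw_y",np.degrees(np.arctan2(R[1,1],R[0,1])).round(2),"z",R[:,2].round(3),"F",o["contact_force"].round(1),"open",round(o["opening"],4),"q",o["q"].round(2))
import sys
if len(sys.argv)>3:
    T=np.array([float(a) for a in sys.argv[1:4]]);print("shift tool",(R.T@(T-o["tool_pos"])).round(4))
E
python3 st.py 0.4547 -0.3043 0.03
```

```text
t 2.5 p [ 0.4553 -0.3031  0.2316] yaw_y 3.9 z [ 0. -0. -1.] F [0.7 0.2 0.6] open 0.0753 q [-0.72 -0.13  1.79 -0.    1.48 -0.79]
shift tool [-0.0011 -0.0008  0.2016]
```

```bash
python3 -m creep '[[0.88,-0.0011,-0.0008,0.03,0,0,0],[0.88,0,0,0.04,0,0,0],[0.88,0,0,0.04,0,0,0],[0.88,0,0,0.04,0,0,0],[0.88,0,0,0.03,0,0,0],[0.88,0,0,0.015,0,0,0],[0.88,0,0,0,0,0,0]]'
python3 - <<'E'
from h import *
s=get_image("scene");t=get_image("top")
a=cv2.resize(s[200:300,160:280],(480,400),interpolation=cv2.INTER_CUBIC);b=cv2.resize(t[150:250,304:384],(320,400),interpolation=cv2.INTER_CUBIC)
cv2.imwrite("pics/g1.png",np.hstack([a,b])[...,::-1])
E
python3 st.py 0.4547 -0.3043 0.0
```

```text
t: 3.2
tool_pos: [0.4523, -0.3043, 0.034]
tool_rot: [-2.141, -2.292, 0.0]
contact_force: [0.2, -0.1, -0.2]
opening: 0.0752
t 3.3 p [ 0.4545 -0.3062  0.0377] yaw_y 3.91 z [ 0.001 -0.001 -1.   ] F [-0.   0.4  0.3] open 0.0754 q [-0.73  0.07  1.94  0.    1.13 -0.8 ]
shift tool [0.002  0.0003 0.0377]
```

View pics/g1.png

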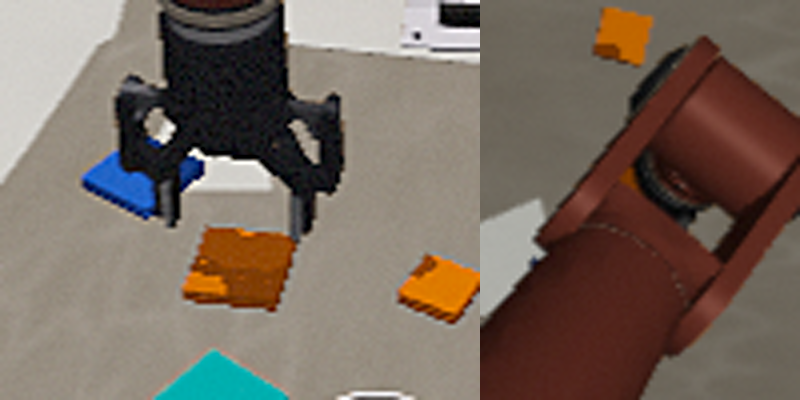

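Both fingers are above the orange tray and straddle its sides. I'll go down.

```bash
python3 -m creep '[[0.88,0,0,0.014,0,0,0],[0.88,0,0,0.014,0,0,0],[0.88,0,0,0.0086,0,0,0],[0.88,0,0,0.002,0,0,0],[0.88,0,0,0,0,0,0],[0.88,0,0,0,0,0,0]]' 35;python3 st.py 0.4547 -0.3043 -0.002
```

```text
t: 3.9
tool_pos: [0.4539, -0.3057, -0.0021]
tool_rot: [2.144, 2.296, 0.0]
contact_force: [-0.2, -0.4, 0.8]
opening: 0.0752
t 3.9 p [ 0.4539 -0.3057 -0.0021] yaw_y 3.91 z [ 0. -0. -1.] F [-0.2 -0.4  0.8] open 0.0752 q [-0.73  0.14  1.95 -0.    1.06 -0.8 ]
shift tool [ 0.0013  0.0009 -0.0001]
```

```bash
python3 -m creep '[[0.6,0,0,0,0,0,0],[0.6,0,0,0,0,0,0],[0.6,0,0,0,0,0,0],[0.6,0,0,0,0,0,0],[0.6,0,0,-0.01,0,0,0],[0.6,0,0,-0.03,0,0,0],[0.6,0,0,-0.04,0,0,0],[0.6,0,0,-0.04,0,0,0],[0.6,0,0,-0.04,0,0,0],[0.6,0,0,-0.03,0,0,0],[0.6,0,0,-0.01,0,0,0],[0.6,0,0,0,0,0,0]]' 35
python3 - <<'E'
from h import *
s=get_image("scene");t=get_image("top")
a=cv2.resize(s[110:310,120:300],(540,600),interpolation=cv2.INTER_CUBIC)
cv2.imwrite("pics/g2.png",a[...,::-1])
E
python3 st.py
```

```text
t: 5.1
tool_pos: [0.4542, -0.3059, 0.1993]
tool_rot: [2.142, 2.294, 0.0]
contact_force: [-0.2, -0.2, -1.6]
opening: 0.0605
t 5.2 p [ 0.4528 -0.3048  0.1956] yaw_y 3.91 z [-0.002  0.002 -1.   ] F [ 0.7 -0.6 -0.5] open 0.0607 q [-0.73 -0.11  1.83  0.    1.42 -0.8 ]
```

View pics/g2.png

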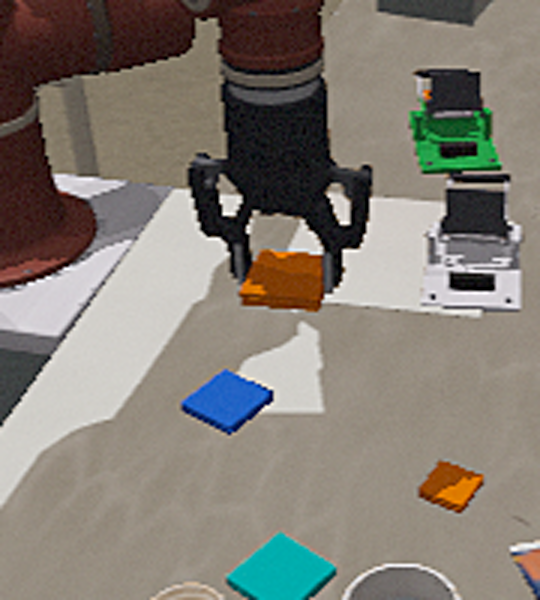

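The cover is held level between the fingers. I'll move it over the seat.

```bash
python3 -m creep '[[0.6,0,0,0,0,0,-2],[0.6,0,0,0,0,0,-2],[0.6,0.018,0.006,0,0,0,0],[0.6,0.033,0.0114,0,0,0,0],[0.6,0.035,0.0125,0,0,0,0],[0.6,0.035,0.012,0,0,0,0],[0.6,0.035,0.012,0,0,0,0],[0.6,0.035,0.012,0,0,0,0],[0.6,0.035,0.012,0,0,0,0],[0.6,0.035,0.012,0,0,0,0],[0.6,0.035,0.012,0,0,0,0],[0.6,0.035,0.012,0,0,0,0],[0.6,0.033,0.0114,0,0,0,0],[0.6,0.021,0.0072,0,0,0,0],[0.6,0.01,0.004,0,0,0,0],[0.6,0,0,0,0,0,0],[0.6,0,0,0,0,0,0],[0.6,0,0,0,0,0,0]]'; python3 st.py 0.5343 0.1055 0.048
```

```text
t: 7.0
tool_pos: [0.5342, 0.1034, 0.1971]
tool_rot: [-2.064, -2.368, 0.001]
contact_force: [-0.7, -0.1, -0.8]
opening: 0.0607
t 7.0 p [0.5342 0.1034 0.1971] yaw_y 7.83 z [-0.001 -0.    -1.   ] F [-0.7 -0.1 -0.8] open 0.0607 q [ 0.05 -0.12  1.84 -0.    1.42 -0.08]
shift tool [0.0021 0.0005 0.1491]
```

```bash
python3 -m creep '[[0.6,0.0021,0.0005,0.015,0,0,0],[0.6,0,0,0.03,0,0,0],[0.6,0,0,0.035,0,0,0],[0.6,0,0,0.03,0,0,0],[0.6,0,0,0.015,0,0,0],[0.6,0,0,0.01,0,0,0],[0.6,0,0,0,0,0,0],[0.6,0,0,0,0,0,0]]'; python3 st.py 0.5343 0.1055 0.038;  python3 - <<'E'
from h import *
s=get_image("scene");t=get_image("top")
a=cv2.resize(s[110:210,220:340],(480,400),interpolation=cv2.INTER_CUBIC);b=cv2.resize(t[130:230,170:250],(320,400),interpolation=cv2.INTER_CUBIC)
cv2.imwrite("pics/g3.png",np.hstack([a,b])[...,::-1])
E
```

```text
t: 7.8
tool_pos: [0.5358, 0.1066, 0.064]
tool_rot: [2.062, 2.368, 0.002]
contact_force: [0.3, -0.2, 0.3]
opening: 0.0606
t 7.8 p [0.5358 0.1066 0.064 ] yaw_y 7.9 z [ 0.002  0.    -1.   ] F [ 0.3 -0.2  0.3] open 0.0606 q [ 0.06  0.03  1.93 -0.    1.18 -0.08]
shift tool [-0.0009 -0.0017  0.026 ]
```

View pics/g3.png

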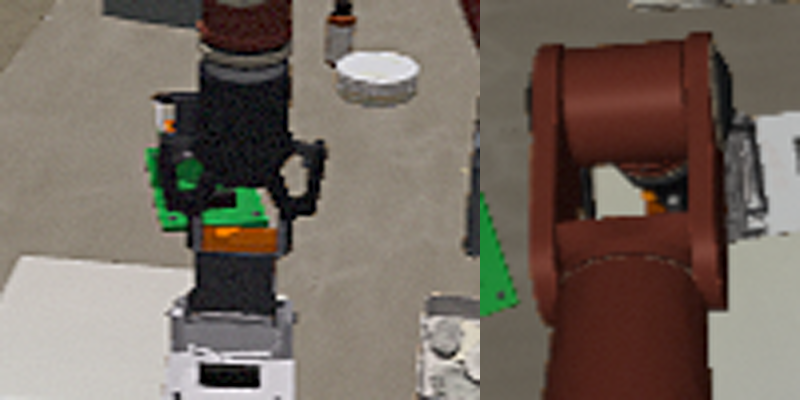

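The cover hangs above and just behind the flap, in line with it. I'll lower it slowly and watch the force.

```bash
python3 -m creep '[[0.6,0,-0.001,0.008,0,0,0],[0.6,0,0,0.008,0,0,0],[0.6,0,0,0.004,0,0,0],[0.6,0,0,0,0,0,0],[0.6,0,0,0,0,0,0]]'; python3 st.py 0.5343 0.1055 0.038
```

```text
t: 8.4
tool_pos: [0.5335, 0.1066, 0.0424]
tool_rot: [-2.063, -2.369, 0.001]
contact_force: [0.7, -0.6, -0.6]
opening: 0.0609
t 8.4 p [0.5335 0.1066 0.0424] yaw_y 7.91 z [-0.001  0.    -1.   ] F [ 0.7 -0.6 -0.6] open 0.0609 q [ 0.06  0.06  1.94  0.    1.14 -0.08]
shift tool [-0.0012  0.0006  0.0044]
```

```bash
python3 -m creep '[[0.6,0,0,0.002,0,0,0],[0.6,0,0,0,0,0,0],[0.6,0,0,0,0,0,0]]'; python3 st.py 0.5343 0.1055 0.038
```

```text
t: 8.7
tool_pos: [0.5338, 0.1065, 0.0408]
tool_rot: [2.063, 2.369, 0.0]
contact_force: [0.7, -0.0, 0.0]
opening: 0.0606
t 8.7 p [0.5338 0.1065 0.0408] yaw_y 7.91 z [ 0.  0. -1.] F [ 0.7 -0.   0. ] open 0.0606 q [ 0.06  0.06  1.94  0.    1.14 -0.08]
shift tool [-0.0011  0.0003  0.0028]
```

```bash
python3 -m creep '[[0.6,0,0,0.002,0,0,0],[0.6,0,0,0,0,0,0],[0.6,0,0,0,0,0,0]]'; python3 st.py 0.5343 0.1055 0.038
```

```text
t: 9.0
tool_pos: [0.5337, 0.1066, 0.0387]
tool_rot: [-2.063, -2.369, 0.0]
contact_force: [-0.1, -0.3, -1.1]
opening: 0.0608
t 9.0 p [0.5337 0.1066 0.0387] yaw_y 7.91 z [-0. -0. -1.] F [-0.1 -0.3 -1.1] open 0.0608 q [ 0.06  0.06  1.94  0.    1.13 -0.08]
shift tool [-0.0011  0.0005  0.0007]
```

```bash
python3 -m creep '[[0.6,-0.001,0,0.002,0,0,0],[0.6,0,0,0,0,0,0],[0.6,0,0,0,0,0,0]]'; python3 st.py
```

```text
t: 9.3
tool_pos: [0.5343, 0.1063, 0.0385]
tool_rot: [-2.062, -2.369, -0.002]
contact_force: [-4.2, 3.2, 9.4]
opening: 0.0605
t 9.3 p [0.5343 0.1063 0.0385] yaw_y 7.91 z [ 0.     0.001 -1.   ] F [-4.2  3.2  9.4] open 0.0605 q [ 0.06  0.07  1.94  0.    1.13 -0.08]
```

```bash
python3 -m creep '[[0.6,0,0,0.0015,0,0,0],[0.6,0,0,0,0,0,0],[0.6,0,0,0,0,0,0]]'; python3 st.py
```

```text
t: 9.6
tool_pos: [0.5344, 0.1063, 0.0384]
tool_rot: [-2.062, -2.369, -0.001]
contact_force: [-9.1, 2.1, 17.2]
opening: 0.0609
t 9.6 p [0.5344 0.1063 0.0384] yaw_y 7.92 z [-0.     0.001 -1.   ] F [-9.1  2.1 17.2] open 0.0609 q [ 0.06  0.07  1.94  0.    1.13 -0.08]
```

```bash
python3 -m creep '[[0.6,0,0,0.0015,0,0,0],[0.6,0,0,0,0,0,0],[0.6,0,0,0,0,0,0]]'; python3 st.py
```

```text
t: 9.9
tool_pos: [0.5345, 0.1063, 0.0383]
tool_rot: [-2.062, -2.368, 0.0]
contact_force: [-14.0, 0.8, 25.8]
opening: 0.0611
t 9.9 p [0.5345 0.1063 0.0383] yaw_y 7.92 z [-0.001  0.001 -1.   ] F [-14.    0.8  25.8] open 0.0611 q [ 0.06  0.07  1.94  0.    1.13 -0.08]
```

Contact came at mouth height of about 0.040 m, as expected. I'll ease off the push, open, go up and look.

```bash
python3 -m creep '[[0.6,0,0,-0.0025,0,0,0],[0.6,0,0,-0.002,0,0,0],[0.88,0,0,0,0,0,0],[0.88,0,0,0,0,0,0],[0.88,0,0,0,0,0,0],[0.88,0,0,-0.01,0,0,0],[0.88,0,0,-0.03,0,0,0],[0.88,0,0,-0.04,0,0,0],[0.88,0,0,-0.04,0,0,0],[0.88,0,0,-0.03,0,0,0],[0.88,0,0,-0.02,0,0,0],[0.6,-0.03,0,0,0,0,0],[0.6,-0.04,0,0,0,0,0],[0.6,-0.04,0,0,0,0,0],[0.6,-0.04,0,0,0,0,0],[0.6,-0.04,0,0,0,0,0],[0.6,-0.04,0,0,0,0,0],[0.47,-0.03,0,0,0,0,0]]'; python3 st.py
python3 - <<'E'
from h import *
s=get_image("scene");t=get_image("top")
cv2.imwrite("pics/t4.png",t[...,::-1])
a=cv2.resize(s[110:210,220:340],(360,300),interpolation=cv2.INTER_CUBIC);b=cv2.resize(t[150:200,185:260],(440,300),interpolation=cv2.INTER_CUBIC)
cv2.imwrite("pics/g4.png",np.hstack([a,b])[...,::-1])
hsv=cv2.cvtColor(t,cv2.COLOR_RGB2HSV);m=cv2.inRange(hsv,(8,170,90),(20,255,255));m[:,:205]=0;m[:,240:]=0;m[:160]=0;m[192:]=0
K=calibration("top");R=np.array(K["R"]);T=np.array(K["t"]);M=np.array(K["mtx"]);o=-R.T@T
uv=np.argwhere(m>0)[:,::-1];D=(R.T@np.linalg.inv(M)@np.c_[uv,np.ones(len(uv))].T).T
P=(o+D*((.052-o[2])/D[:,2])[:,None])[:,:2].astype(np.float32);print(len(P),P.mean(0),cv2.minAreaRect(P))
E
```

```text
t: 11.7
tool_pos: [0.5697, -0.1544, 0.2089]
tool_rot: [2.064, 2.367, -0.0]
contact_force: [-0.4, 1.0, 0.1]
opening: 0.0403
t 11.7 p [ 0.5697 -0.1544  0.2089] yaw_y 7.83 z [ 0.001 -0.001 -1.   ] F [-0.4  1.   0.1] open 0.0403 q [-0.39 -0.02  1.72 -0.    1.44 -0.53]
351 [0.53409237 0.10565332] ((0.5339913368225098, 0.10598915070295334), (0.06354723125696182, 0.06235416606068611), 8.088057518005371)
```

View pics/g4.png

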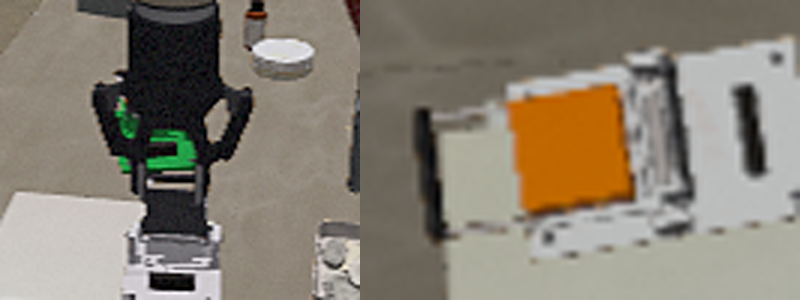

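The cover now sits at (0.534, 0.106) against the seat at (0.534, 0.106), and both are at 8.1°, so it fits. Next is the bar: turn 90°, go over it and descend with about 40 mm opening.

```bash
python3 -m creep '[[0.47,0,0,0,0,0,8.2],[0.47,0,0,0,0,0,8.2],[0.47,0,0,0,0,0,8.2],[0.47,0,0,0,0,0,8.2],[0.47,0,0,0,0,0,8.2],[0.47,0,0,0,0,0,8.2],[0.47,0,0,0,0,0,8.2],[0.47,0,0,0,0,0,8.2],[0.47,0,0,0,0,0,8.2],[0.47,0,0,0,0,0,8.2],[0.47,0,0,0,0,0,7.9],[0.47,0,-0.04,0,0,0,0],[0.47,0,-0.045,0,0,0,0],[0.47,0,-0.045,0,0,0,0],[0.47,0,-0.045,0,0,0,0],[0.47,0,-0.045,0,0,0,0],[0.47,0,-0.045,0,0,0,0],[0.47,0,-0.045,0,0,0,0],[0.47,0,-0.035,0,0,0,0],[0.47,0,0,0,0,0,0]]' && python3 st.py 0.523 0.1887 0.075
```

```text
t: 13.8
tool_pos: [0.5201, 0.1938, 0.2087]
tool_rot: [-3.132, -0.229, -0.0]
contact_force: [-0.4, -0.2, -0.0]
opening: 0.0402
t 13.8 p [0.5201 0.1938 0.2087] yaw_y -81.64 z [-0.     0.001 -1.   ] F [-0.4 -0.2 -0. ] open 0.0402 q [ 0.22 -0.1   1.8   0.    1.44  1.65]
shift tool [0.0021 0.0057 0.1337]
```

```bash
python3 -m creep '[[0.47,0.002,0.003,0.02,0,0,0.4],[0.47,0,0,0.04,0,0,0],[0.47,0,0,0.04,0,0,0],[0.47,0,0,0.02,0,0,0],[0.47,0,0,0,0,0,0],[0.47,0,0,0,0,0,0]]' && python3 st.py 0.523 0.1887 0.022
python3 - <<'E'
from h import *
s=get_image("scene");t=get_image("top")
a=cv2.resize(s[110:210,220:340],(480,400),interpolation=cv2.INTER_CUBIC);b=cv2.resize(t[140:220,176:240],(320,400),interpolation=cv2.INTER_CUBIC)
cv2.imwrite("pics/g5.png",np.hstack([a,b])[...,::-1])
E
```

```text
t: 14.4
tool_pos: [0.5242, 0.1868, 0.0889]
tool_rot: [3.135, 0.208, 0.0]
contact_force: [-0.2, -0.1, 0.4]
opening: 0.04
t 14.4 p [0.5242 0.1868 0.0889] yaw_y -82.41 z [ 0. -0. -1.] F [-0.2 -0.1  0.4] open 0.04 q [ 0.21  0.02  1.89 -0.    1.23  1.65]
shift tool [-0.0009 -0.0021  0.0669]
```

View pics/g5.png

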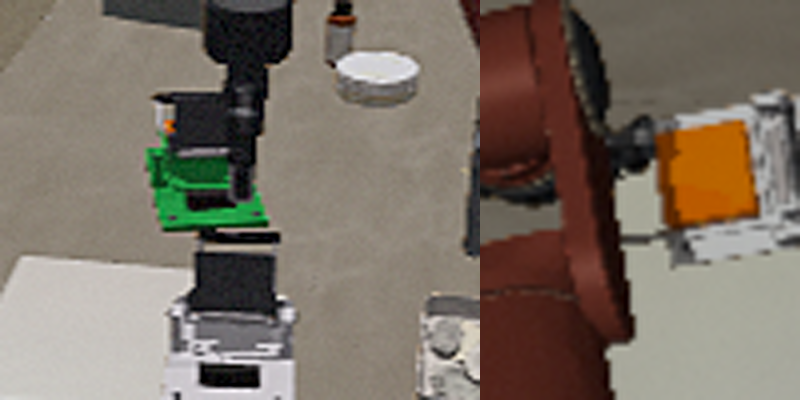

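The gripper is centred on the bar along its length. I'll go down over it.

```bash
python3 -m creep '[[0.47,0,-0.0015,0.012,0,0,0],[0.47,0,0,0.015,0,0,0],[0.47,0,0,0.015,0,0,0],[0.47,0,0,0.015,0,0,0],[0.47,0,0,0.008,0,0,0],[0.47,0,0,0.001,0,0,0],[0.47,0,0,0,0,0,0]]' 40; python3 st.py 0.523 0.1887 0.022
```

```text
t: 15.2
tool_pos: [0.5237, 0.1884, 0.0218]
tool_rot: [3.135, 0.208, -0.001]
contact_force: [0.0, 0.0, 0.2]
opening: 0.0403
t 15.2 p [0.5237 0.1884 0.0218] yaw_y -82.39 z [-0.001 -0.    -1.   ] F [0.  0.  0.2] open 0.0403 q [ 0.21  0.12  1.92 -0.    1.1   1.65]
shift tool [-0.0006 -0.0004 -0.0002]
```

```bash
python3 -m creep '[[0,0,0,0,0,0,0],[0,0,0,0,0,0,0],[0,0,0,0,0,0,0],[0,0,0,0,0,0,0],[0,0,0,0,0,0,0]]' 40; python3 st.py 0.523 0.1887 0.022
```

```text
t: 15.7
tool_pos: [0.5243, 0.1899, 0.0232]
tool_rot: [-3.132, -0.208, -0.003]
contact_force: [-0.5, 5.2, 0.7]
opening: 0.0105
t 15.7 p [0.5243 0.1899 0.0232] yaw_y -82.4 z [ 0.002  0.003 -1.   ] F [-0.5  5.2  0.7] open 0.0105 q [0.21 0.12 1.92 0.   1.1  1.65]
shift tool [-0.0015  0.001   0.0012]
```

The bar is gripped. Next is the first part of the arc (radius 132 mm), from 0 to 45°.

```bash
python3 -m creep '[[0,0,0.0002,-0.005,0,0,0],[0,0,0.0003,-0.0065,0,0,0],[0,0,0.0015,-0.0114,0,0,0],[0,0,0.0025,-0.0113,0,0,0],[0,0,0.0035,-0.0109,0,0,0],[0,0,0.0044,-0.0107,0,0,0],[0,0,0.0053,-0.0102,0,0,0],[0,0,0.0062,-0.0097,0,0,0],[0,0,0.0070,-0.0091,0,0,0],[0,0,0.0039,-0.0043,0,0,0],[0,0,0.0039,-0.0042,0,0,0],[0,0,0,0,0,0,0]]'; python3 st.py 0.5291 0.1504 0.1153
```

```text
t: 16.9
tool_pos: [0.5294, 0.1534, 0.1187]
tool_rot: [-3.127, -0.208, -0.004]
contact_force: [-3.4, 11.2, 7.8]
opening: 0.0101
t 16.9 p [0.5294 0.1534 0.1187] yaw_y -82.4 z [ 0.002  0.008 -1.   ] F [-3.4 11.2  7.8] open 0.0101 q [ 0.14 -0.03  1.89  0.01  1.28  1.58]
shift tool [-0.0007  0.003   0.0034]
```

The force points outward along the radius (13 N), so my commanded arc is about 4 mm inside the true one. I'll shift the command outward and check.

```bash
python3 -m creep '[[0,0,-0.0015,-0.0012,0,0,0],[0,0,-0.0015,-0.0012,0,0,0],[0,0,0,0,0,0,0],[0,0,0,0,0,0,0]]'; python3 st.py 0.5291 0.1504 0.1153
```

```text
t: 17.3
tool_pos: [0.5292, 0.1537, 0.1185]
tool_rot: [-3.133, -0.208, -0.003]
contact_force: [3.0, 4.6, 0.4]
opening: 0.0103
t 17.3 p [0.5292 0.1537 0.1185] yaw_y -82.4 z [ 0.002  0.002 -1.   ] F [3.  4.6 0.4] open 0.0103 q [ 0.15 -0.03  1.89  0.    1.28  1.58]
shift tool [-0.0006  0.0032  0.0032]
```

Run:
```python
from h import *
s=get_image("scene")
cv2.imwrite("pics/s6.png",s[...,::-1])
a=cv2.resize(s[110:220,230:330],(545,600),interpolation=cv2.INTER_CUBIC)
for off,c in((.0187,(255,0,0)),(.0127,(0,255,0))):
    p=(proj("scene",[.5292,.1537,.1185+off])-[230,110])*5.45;print(p);
cv2.imwrite("pics/g6.png",a[...,::-1])
```

```text
[273.64889008 211.38068461]
[273.34502391 220.21216622]
```

View pics/g6.png

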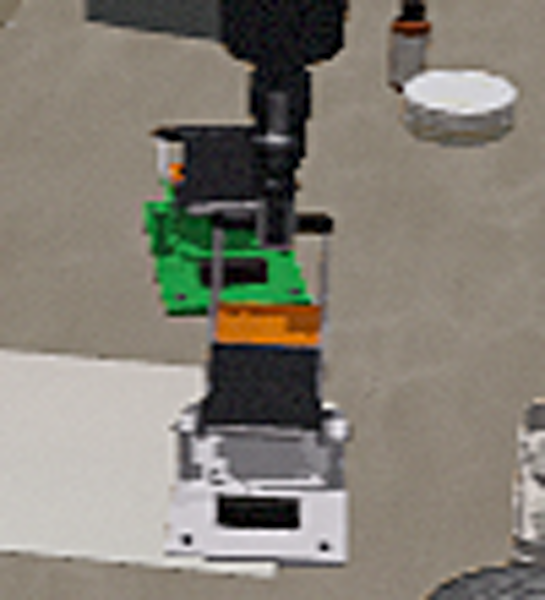

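The bar is at crop (270,220), 12–13 mm above the TCP, so it has rolled about 4 mm towards the tips. The cover is still in place. I'll reduce the grip to 20 N and lower the fingers to re-centre.

```bash
python3 -m creep '[[0,0,0,0.001,0,0,0],[0,0,0,0.002,0,0,0],[0,0,0,0.002,0,0,0],[0,0,0,0,0,0,0],[0,0,0,0,0,0,0]]' 20; python3 st.py 0.5291 0.1504 0.1153
```

```text
t: 17.85
tool_pos: [0.529, 0.1563, 0.1155]
tool_rot: [-3.127, -0.208, -0.003]
contact_force: [-3.6, 12.9, 8.4]
opening: 0.0101
t 17.85 p [0.529  0.1563 0.1155] yaw_y -82.39 z [ 0.001  0.007 -1.   ] F [-3.6 12.9  8.4] open 0.0101 q [ 0.15 -0.02  1.89  0.01  1.27  1.58]
shift tool [-0.0007  0.0059  0.0001]
```

The three measured points fit the 132 mm arc with the bar about 13 mm above the TCP, which agrees with the picture. There is no further slip. I'll rejoin that arc and go to 90°.

```bash
python3 -m creep '[[0,0,0.0025,-0.006,0,0,0],[0,0,0.007,-0.0089,0,0,0],[0,0,0.0091,-0.0070,0,0,0],[0,0,0.0097,-0.0062,0,0,0],[0,0,0.0102,-0.0053,0,0,0],[0,0,0.0107,-0.0044,0,0,0],[0,0,0.0109,-0.0035,0,0,0],[0,0,0.0113,-0.0025,0,0,0],[0,0,0.006,-0.001,0,0,0],[0,0,0.0054,-0.0005,0,0,0],[0,0,0,0,0,0,0]]' 25; python3 st.py 0.539 0.0707 0.1588
```

```text
t: 18.95
tool_pos: [0.5407, 0.0701, 0.1597]
tool_rot: [3.134, 0.207, 0.005]
contact_force: [1.8, 1.7, 6.7]
opening: 0.0106
t 18.95 p [0.5407 0.0701 0.1597] yaw_y -82.44 z [ 0.003 -0.001 -1.   ] F [1.8 1.7 6.7] open 0.0106 q [-0.01 -0.08  1.87 -0.    1.35  1.43]
shift tool [-0.0016 -0.0008  0.0009]
```

```bash
python3 -m creep '[[0,0,0.006,-0.001,0,0,0],[0,0,0.0115,0,0,0,0],[0,0,0.0115,0.0005,0,0,0],[0,0,0.0114,0.0015,0,0,0],[0,0,0.0113,0.0025,0,0,0],[0,0,0.0109,0.0035,0,0,0],[0,0,0.0054,0.0022,0,0,0],[0,0,0,0,0,0,0]]' 25; python3 st.py
python3 - <<'E'
from h import *
s=get_image("scene")
a=cv2.resize(s[110:220,230:330],(545,600),interpolation=cv2.INTER_CUBIC)
cv2.imwrite("pics/g7.png",a[...,::-1])
E
```

```text
t: 19.75
tool_pos: [0.5495, 0.0023, 0.1492]
tool_rot: [3.133, 0.207, 0.004]
contact_force: [5.5, 1.1, 1.9]
opening: 0.0104
t 19.75 p [0.5495 0.0023 0.1492] yaw_y -82.46 z [ 0.003 -0.001 -1.   ] F [5.5 1.1 1.9] open 0.0104 q [-0.13 -0.06  1.87 -0.    1.33  1.31]
```

View pics/g7.png

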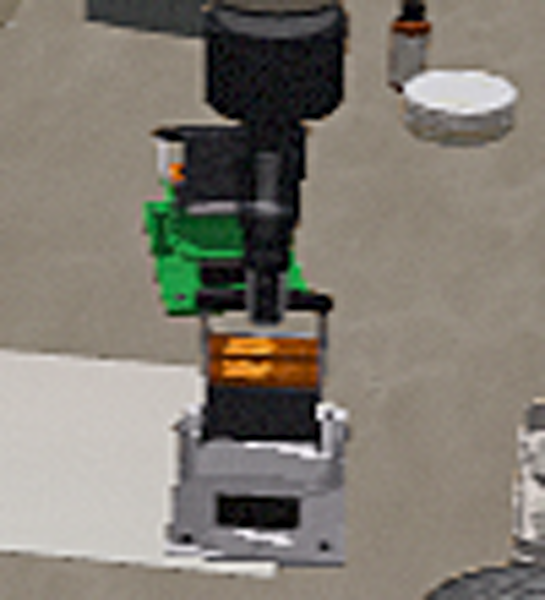

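Both trays are closed together and backed by the flap at about 116°. The bar at crop (265,300) is still between the fingers. I'll go on down.

```bash
python3 -m creep '[[0,0,0.004,0.002,0,0,0],[0,0,0.0056,0.003,0,0,0],[0,0,0.0097,0.0062,0,0,0],[0,0,0.0091,0.0072,0,0,0],[0,0,0.0085,0.0080,0,0,0],[0,0,0.0078,0.0087,0,0,0],[0,0,0.0070,0.0093,0,0,0],[0,0,0.0032,0.005,0,0,0],[0,0,0.003,0.005,0,0,0],[0,0,0,0,0,0,0]]' 25; python3 st.py
```

```text
t: 20.8
tool_pos: [0.5566, -0.0549, 0.0936]
tool_rot: [3.134, 0.207, 0.002]
contact_force: [7.3, 2.1, -0.7]
opening: 0.0106
t 20.8 p [ 0.5566 -0.0549  0.0936] yaw_y -82.42 z [ 0.001 -0.001 -1.   ] F [ 7.3  2.1 -0.7] open 0.0106 q [-0.23  0.02  1.88 -0.    1.23  1.21]
```

```bash
python3 -m creep '[[0,0.0015,0.0026,0.005,0,0,0],[0,0,0.0027,0.0052,0,0,0],[0,0,0.0044,0.0107,0,0,0],[0,0,0.0035,0.0109,0,0,0],[0,0,0.0025,0.0113,0,0,0],[0,0,0.0015,0.0114,0,0,0],[0,0,0.0003,0.0060,0,0,0],[0,0,0.0002,0.0055,0,0,0],[0,0,0,0.001,0,0,0],[0,0,0,0,0,0,0]]' 25; python3 st.py
```

```text
t: 21.8
tool_pos: [0.5592, -0.0717, 0.0267]
tool_rot: [3.134, 0.209, -0.003]
contact_force: [-3.5, -5.3, 0.3]
opening: 0.0101
t 21.8 p [ 0.5592 -0.0717  0.0267] yaw_y -82.38 z [-0.002 -0.001 -1.   ] F [-3.5 -5.3  0.3] open 0.0101 q [-0.26  0.13  1.9  -0.    1.12  1.18]
```

```bash
python3 -m creep '[[0,0,0,0.002,0,0,0],[0,0,0,0,0,0,0],[0,0,0,0,0,0,0]]'; python3 st.py
```

```text
t: 22.1
tool_pos: [0.5592, -0.0717, 0.0258]
tool_rot: [3.134, 0.209, -0.003]
contact_force: [-5.5, -4.7, 4.6]
opening: 0.01
t 22.1 p [ 0.5592 -0.0717  0.0258] yaw_y -82.37 z [-0.002 -0.001 -1.   ] F [-5.5 -4.7  4.6] open 0.01 q [-0.26  0.13  1.9  -0.    1.11  1.18]
```

```bash
python3 -m creep '[[0,0,0,0.002,0,0,0],[0,0,0,0,0,0,0],[0,0,0,0,0,0,0]]'; python3 st.py
```

```text
t: 22.4
tool_pos: [0.5593, -0.0717, 0.0256]
tool_rot: [3.134, 0.209, -0.005]
contact_force: [-10.9, -4.1, 15.5]
opening: 0.0102
t 22.4 p [ 0.5593 -0.0717  0.0256] yaw_y -82.36 z [-0.003 -0.001 -1.   ] F [-10.9  -4.1  15.5] open 0.0102 q [-0.26  0.13  1.9  -0.    1.11  1.18]
```

The end stop is reached (Fz rises with no motion). I'll ease off, open, withdraw and look.

```bash
python3 -m creep '[[0,0,0,-0.0015,0,0,0],[0,0,0,-0.001,0,0,0],[0.47,0,0,0,0,0,0],[0.47,0,0,0,0,0,0],[0.47,0,0,0,0,0,0],[0.47,0,0,0,0,0,0],[0.47,0,0,-0.01,0,0,0],[0.47,0,0,-0.03,0,0,0],[0.47,0,0,-0.04,0,0,0],[0.47,0,0,-0.04,0,0,0],[0.47,0,0,-0.04,0,0,0],[0.47,0,0,-0.03,0,0,0],[0.47,0,0.04,0,0,0,0],[0.47,0,0.045,0,0,0,0],[0.47,0,0.045,0,0,0,0],[0.47,0,0.045,0,0,0,0],[0.47,0,0.04,0,0,0,0],[0.47,0,0.03,0,0,0,0],[0.47,0,0,0,0,0,0]]'; python3 st.py
python3 - <<'E'
from h import *
s=get_image("scene");t=get_image("top")
a=cv2.resize(s[120:220,220:320],(400,400),interpolation=cv2.INTER_CUBIC);b=cv2.resize(t[140:205,190:270],(400,325),interpolation=cv2.INTER_CUBIC);b=cv2.copyMakeBorder(b,0,75,0,0,cv2.BORDER_CONSTANT)
cv2.imwrite("pics/g8.png",np.hstack([a,b])[...,::-1]);cv2.imwrite("pics/t8.png",t[...,::-1])
for z,n,P in((.04,"bar exp",[.5592,-.0717,.043]),):print(n,proj("top",P),proj("scene",P))
E
```

```text
t: 24.3
tool_pos: [0.5922, -0.3176, 0.2166]
tool_rot: [3.134, 0.202, 0.001]
contact_force: [0.0, -0.3, -0.3]
opening: 0.0401
t 24.3 p [ 0.5922 -0.3176  0.2166] yaw_y -82.62 z [ 0.001 -0.001 -1.   ] F [ 0.  -0.3 -0.3] open 0.0401 q [-0.6   0.17  1.51 -0.    1.46  0.84]
bar exp [274.12722325 166.04739339] [276.06955523 210.81091484]
```

View pics/g8.png

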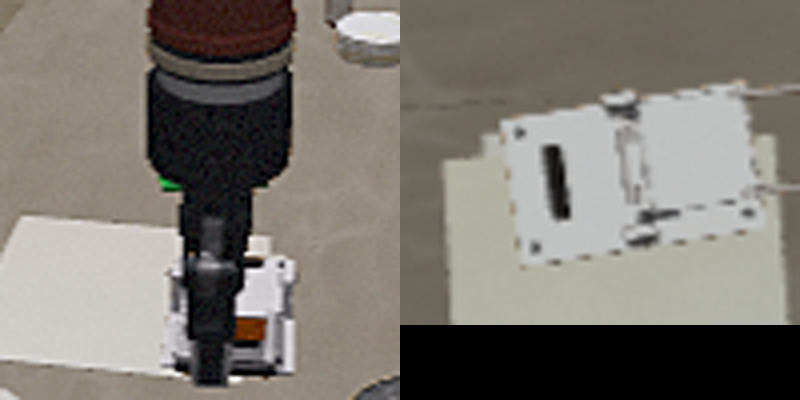

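The top view shows the leaf flat on the other side with no loose tokens, but the gripper hides the scene view. I'll move the arm aside for the last check.

```bash
python3 -m creep '[[0.47,-0.03,0.03,0,0,0,0],[0.47,-0.04,0.03,0,0,0,0],[0.47,-0.04,0.03,0,0,0,0],[0.47,-0.04,0.03,0,0,0,0],[0.47,-0.04,0.03,0,0,0,0],[0.47,-0.04,0.02,0,0,0,0],[0.47,-0.02,0,0,0,0,0],[0.47,0,0,0,0,0,0],[0.47,0,0,0,0,0,0]]'; python3 st.py
python3 - <<'E'
from h import *
s=get_image("scene");t=get_image("top")
a=cv2.resize(s[150:230,240:330],(450,400),interpolation=cv2.INTER_CUBIC);b=cv2.resize(t[140:210,215:285],(350,350),interpolation=cv2.INTER_CUBIC);b=cv2.copyMakeBorder(b,0,50,0,0,cv2.BORDER_CONSTANT)
cv2.imwrite("pics/g9.png",np.hstack([a,b])[...,::-1])
for h in(.04,.05):
  for e in(-1,1):
    P=[.5592+e*.033*.99,-.0717+e*.033*.137,h];print(h,(proj("scene",P)-[240,150])*5,(proj("top",P)-[215,140])*5)
for n,im in(("scene",s),("top",t)):
    hsv=cv2.cvtColor(im,cv2.COLOR_RGB2HSV);m=cv2.inRange(hsv,(100,120,60),(125,255,255));N,L,st,ce=cv2.connectedComponentsWithStats(m);print(n,"blue",[(ce[i].round().tolist(),int(st[i,4])) for i in range(1,N) if st[i,4]>4])
E
```

```text
t: 25.3
tool_pos: [0.368, -0.5143, 0.2165]
tool_rot: [-3.134, -0.21, -0.002]
contact_force: [1.8, 0.9, -1.3]
opening: 0.0404
t 25.3 p [ 0.368  -0.5143  0.2165] yaw_y -82.34 z [ 0.001  0.    -1.   ] F [ 1.8  0.9 -1.3] open 0.0404 q [-1.07  0.08  1.61  0.    1.45  0.37]
0.04 [125.20532619 305.47254697] [303.69552781 179.24547648]
0.04 [235.46146028 310.877963  ] [287.54990005  83.1957188 ]
0.05 [125.38498795 291.72850456] [303.88962773 176.82575135]
0.05 [236.1403349  297.10129904] [287.62675238  80.10242217]
scene blue [([4.0, 46.0], 6), ([15.0, 48.0], 6), ([398.0, 159.0], 1633), ([195.0, 243.0], 372), ([308.0, 300.0], 29), ([297.0, 305.0], 11), ([311.0, 318.0], 64), ([316.0, 331.0], 66)]
top blue [([129.0, 65.0], 4091), ([387.0, 118.0], 19), ([379.0, 122.0], 17), ([365.0, 125.0], 10), ([355.0, 129.0], 7), ([323.0, 226.0], 334)]
```

View pics/g9.png

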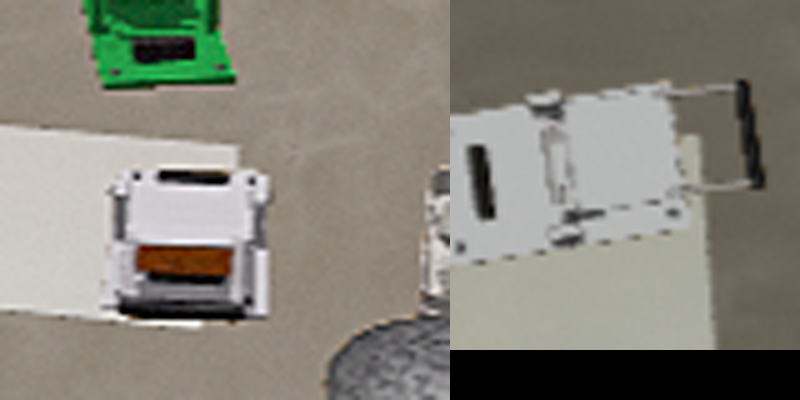

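```bash
python3 -c "
from station import finish_job
print(finish_job())"; python3 st.py
```

```text
the job is handed in; nothing more can be done
None
the job is handed in; nothing more can be done
```

I capped the loaded tray with the 62 mm orange cover, swung the leaf by its bar to the other side, let go and handed the job in at about 25 s (limit 64 s).

- **Cover fit:** before the swing, the cover measured within 1 mm of the seat, with the sides parallel.
- **Swing:** the bar rolled a few millimetres in the fingers over the first 45°, and the wrist force reached about 15 N, so I corrected the arc. A picture at about 116° showed the two trays still closed together against the flap.
- **End position:** on the far side the leaf met its stop, with the force rising and no further motion. In the last pictures the bar sits at its expected 40 mm height, so the leaf is lying flat. The trays are still together under it, and the robot is touching nothing.
- **Spilling:** the last pictures and a search for blue found no loose tokens. The tokens are hidden inside the trays, so I could not see directly that their painted faces are down.
- **Force peak:** the highest contact force I read was about 29 N at the wrist, while feeling for the seat. The forces were read only at the end of each move.

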